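Release the eccentric cam and seat the battery in its test cradle

ROBOT

A 7-joint arm with a two-finger parallel gripper is mounted at the origin on the work surface. World frame = base frame: x ahead of the robot, y to its left, z up, the work surface at z = 0. Lengths are in mm, angles in rad, forces in N, time in s.
With the tool pointing down it reaches from about 425 to 1025 mm from the base axis. Payload 9.4 kg.
Tool frame: the origin (TCP) lies at the very end of the fingers, on their centre line; the grasp point (between the pads) lies 19 mm behind it; z points along the fingers, y is the direction in which the jaws open and shut (so a half turn about z gives the same grasp; the last joint's range is limited). The gripper opens to 93 mm and grips with 3 to 60 N. Pads are 15 mm wide; open, the fingers measure 128 mm over their backs; the gripper's body (75 mm by 188 mm) begins 65 mm behind the grasp point.
Start: joints at [1.195, 0.599, -0.003, 1.599, 0.002, 0.943, -0.08], TCP at [213.411, -692.878, 218.618] pointing down, gripper open.
Joint ranges: [-2.57, 2.57], [-0.35, 1.97], [-1.29, 1.29], [0.11, 2.56], [-1.05, 4.19], [0.11, 1.86], [-2.63, 2.63]. Speed limits (rad/s): [2.22, 2.22, 3.01, 3.01, 3.14, 3.14, 3.14].

INTERFACE

Orientations are given as a 3x3 rotation matrix whose columns are the frame's x, y, z axes.
In Python, from cell import monitor, eyes, env gives the robot as it stands.
- The arm moves only by the tool apply_moves, never from a script. Its argument "commands" is a list of rows, each a list of 3 entries, a list of its own where there are three numbers: the turn, a rotation vector about the tool's x, y, z in rad, then the shift along the tool's x, y, z in cm, then the closure in counts, from 0 (fully open) to 255 (shut). In form: [[[ax, ay, az], [x, y, z], jaw], ...]. A call has 1 to 10 rows; each row shifts and turns the commanded pose from where the row before left it, along the tool's axes as they then stand; what a row does not reach is not made up. A row lasts 1/8 s, in which the tool goes at most 62.5 mm and 10.7 degrees, less where a joint would pass 70% of its speed; a pose out of reach is approached as far as the arm can. A call with a gripper value outside its range is refused whole. The fingers move at their own pace and stop on an object; "newtons" is the grip in N (left out, the last holds). Time passes only in rows, so rows that do not move let the fingers close. It gives the time, the measured TCP pose, the force and the opening at its end, in the units of the state.
- monitor.state(): the state, without advancing time (a new reading comes with each control period).
- eyes.snapshot(name): name is "scene" or "top" or "wrist"; returns (picture, depth): 420x560x3 uint8, red, green, blue; 420x560 float32, mm along the optical axis (not along the pixel's ray), 0 where there is no reading.
- eyes.camera_info(name): a dict with "fovy" (degrees; the focal length in pixels is half the picture's height over the tangent of half this angle, whatever the lens; pixels are square), "cx", "cy" (the principal point, pixels), "position" and "orientation" of the camera in the world; the wrist camera has in their place "mount" (4x4, takes a point from camera to tool coordinates, whose origin is the TCP and whose axes are the flange's). Camera axes: x right, y up, looking along -z (the intrinsics and any distortion apply to the point x, -y, -z); pixel columns grow to the right and rows downward; lengths in mm; the calibration is good to about 2 mm. A picture is of the moment at which its call begins: read the wrist's pose just before it. camera_info takes no time and is no camera call.
- env.finish_job(): hands the job in, once; it reports no verdict.
The state is a dict: "time_s": time; "joint_positions": joint angles; "dq": joint speeds; "tau": joint torques, N m; "eef_pos": TCP position; "tcp_rot": TCP orientation; "ft_force": force on the tool from outside, world axes, zero at the start; "moment": the same for the moment, N m; "finger_gap": finger opening in mm.
Only numpy, scipy, OpenCV 4.12 (cv2) and the standard library are available. Lean on these libraries where they do the work, as an engineer would, in place of code of your own. Each camera call takes 0.05 s, during which the arm holds its last target.

TASK

Seat the vacuum cleaner's battery pack in the test cradle: with a fingertip, push the cam's lever round to the cam's low point (lever pointing straight ahead at the battery pack) while the slide is still back, then push the slide's upright plate forward until the slide is fully home and the pack is up against the contact block. The slide alone moves the pack: do not touch or lift the pack yourself. Leave all the other things on the bench where they are.

Things in the scene. Friction and masses are not known exactly. Their poses are not given: they have to be found in the camera images.
- cradle: Battery test cradle fixed to the bench: grey base plate 12 mm high (x -60 to 220, y -65 to 65 mm). Origin: on the cam's pivot axis at bench level. x points forward, the way the slide travels: push plate (x -52), cam (0), battery pack, black contact block (face at x 192 mm, top 62 high); y left, z up. Guides beside the pack: inner faces at y -34.5 and 34.5 mm, 36 mm high.
- cam (a joint): Cam angle (rad), counter-clockwise from above, range -0.7 to 2.4. 0 = low point: lever straight forward (cradle +x). 1.57: lever to the left (+y). Starts at 1.3 to 2.3, so turn it clockwise; nothing stops it at 0. The slide gets home only within about 0.5 of 0; else its rear bar jams on the cam (disc radius 26 mm, 12 mm off centre). Friction (3 N at the knob) keeps it where it is left.
- cam_knob (a point): Centre of the upright black round knob on the lever's end, 60 mm from the pivot axis: diameter 18 mm, from 42 to 84 mm above the bench (this point 63 mm). The flat lever lies 36 to 42 mm above the bench. The slide below is at most 28 mm high, but its push plate reaches 52 mm and its jaw 38 mm.
- slide (a joint): Travel (m) of the aluminium yoke slide along cradle +x: 0 fully back, 0.0245 fully home (hard stop). Starts between 0 and 0.003. Friction about 3 N, some 1 to 4 N more when it pushes the pack; it stays where it is left.
- push_face (a point): Centre of the rear face of the slide's upright push plate; the face looks to cradle -x and moves with the slide: push it towards +x. Plate 44 mm wide, 12 mm thick, from 12 to 52 mm above the bench; this point is 36 mm above it. Behind it the base plate (12 mm high) goes on for 8 mm, then bare bench.
- pack_mid (a point): Centre of the loose grey battery pack, 70 mm long (cradle x), 64 wide, 44 tall, about 0.35 kg, lying on the base plate (underside 12 mm above the bench), short of the contact block at the start. The slide's jaw (face 148 mm ahead of the push face) pushes it on. Seated, this point is 155.5 to 157 mm from the pivot axis along cradle x.
- wheel_unit: Bystander: white and grey drive-wheel unit, about 90 x 50 x 67 mm, to the right (-y) of the cradle. Origin under its centre.
- brush_roll: Bystander: brush roll with square black ends, 168 x 38 x 38 mm, to the right of the cradle's far half. Origin under its centre.
- driver: Bystander: screwdriver, 170 mm long, lying to the left (+y) of the cradle's far half. Origin under its middle.
- screw_dish: Bystander: round steel dish, 72 mm across, 22 mm tall, to the left of the cam. Origin under its centre.
- multimeter: Bystander: orange and black multimeter, 185 x 92 x 40 mm, at the right of the bench. Origin under its centre.
- bit_case: Bystander: black case of driver bits with its clear lid up, 90 x 150 x 120 mm, at the left of the bench. Origin under its centre.
- dust_cup: Bystander: clear dust cup with black cap, 80 mm across, 120 mm tall, at the left of the bench. Origin under its centre.

How it is judged (in metres and radians):
On the way, in this order (a step that is already met when the one before it is completed fails the run):
1. the cam is at its low point (within 0.4 rad) while the slide is still back (under 8 mm of travel) (value of joint cam between -0.4 and 0.4 rad and value of joint slide below 0.008 m), for 0.2 s.
2. the slide is home and the pack is against the contact block (value of joint slide above 0.0222 m and x of pack_mid in the frame of cradle above 0.153 m), for 0.2 s.
At the end, for the whole second after the job is handed in: The cam is within 0.4 rad of its low point, the slide is within 2.3 mm of its forward stop, and the pack lies flat in the cradle, at rest, within about 4 mm of the contact block and between its guides (all of step 2 and value of joint cam between -0.4 and 0.4 rad and y of pack_mid in the frame of cradle between -0.006 and 0.006 m and height (world z) of pack_mid below 0.038 m and linear speed of pack below 0.01 m/s); the robot touches nothing.
It fails at once if the robot touches the battery pack (over 1.5 N) (contact force between any of the fingers, the arm and pack above 1.5 N).
It fails at once if the battery pack is lifted (over 12 mm) (height (world z) of pack_mid above 0.046 m).
It fails at once if another thing on the bench is moved more than 20 mm (distance of any of wheel_unit, brush_roll, driver, screw_dish, multimeter, bit_case, dust_cup from where it was at the start of the episode above 0.02 m).
It also fails if it takes over 51 s, if anything falls off the work surface, if the arm or the gripper's body presses on something with over 40 N, if the wrist force passes 120 N, or if a joint passes its speed limit or range.

## Working session

There is one attempt and no reset: what is moved stays moved. The work goes in short steps, Python scripts to look and compute and a tool call to move; the robot and the scene stay as the last step left them, time stands still between calls to the robot, and variables do not carry over. Pictures are saved under pics/ and viewed, and the job is handed in when it is done.

Besides the shell and the picture viewer there is one more tool, called after ">>>" as name([rows], argument=value, ...), one row to a line, values as JSON. apply_moves: Moves the arm, as the interface text tells. Its arguments: {"type":"object","properties":{"commands":{"type":"array"},"newtons":{"type":"number"}},"required":["commands"]}

```bash
mkdir -p pics; ls
python3 - <<'E'
from cell import monitor, eyes, env
import cv2, numpy as np
s=monitor.state()
for k,v in s.items(): print(k,np.round(v,4).tolist())
for n in ("scene","top","wrist"):
    p,d=eyes.snapshot(n); cv2.imwrite(f"pics/{n}0.png",p[:,:,::-1]); np.save(f"pics/{n}0.npy",d); print(n,eyes.camera_info(n))
E
```

```text
pics
time_s 0.0
joint_positions [1.1953, 0.6001, -0.0025, 1.6001, 0.0018, 0.9429, -0.0798]
dq [-0.0029, 0.0006, 0.0012, 0.0017, 0.0033, -0.0011, 0.0001]
tau [-0.0002, -76.5086, 1.4974, -25.2355, -0.0523, 0.0168, 0.0002]
eef_pos [213.2418, -692.4371, 217.7675]
tcp_rot [[0.9557, 0.2944, -0.0006], [0.2944, -0.9557, 0.0014], [-0.0001, -0.0015, -1.0]]
ft_force [-0.577, -0.4817, 0.4029]
moment [-0.058, 0.0102, -0.0249]
finger_gap 92.9411
scene {'fovy': 44.001006386702805, 'cx': 274.2893886038805, 'cy': 215.89187320383616, 'position': array([1075.36807083,  646.30547258, 1184.20133739]), 'orientation': array([[-0.79931361, -0.48377088,  0.35645966],
       [ 0.6009079 , -0.64079379,  0.47780019],
       [-0.00272868,  0.59611162,  0.80289694]])}
top {'fovy': 50.469469977776264, 'cx': 275.0414687962332, 'cy': 210.24234583982383, 'position': array([ 480.49904323,   17.99803893, 1571.18846064]), 'orientation': array([[ 0.01457772,  0.99736865, -0.07101594],
       [-0.99989259,  0.01443333, -0.00254586],
       [-0.00151416,  0.07104542,  0.99747193]])}
wrist {'fovy': 64.38285037005268, 'cx': 277.44319966284115, 'cy': 208.15246652271662, 'mount': array([[ 7.36594405e-05,  9.70456346e-01,  2.41276760e-01,
         6.67612452e+01],
       [ 9.99999634e-01, -2.77116857e-04,  8.09321207e-04,
        -2.18108666e-01],
       [ 8.52272759e-04,  2.41276612e-01, -9.70456011e-01,
        -1.66982566e+02],
       [ 0.00000000e+00,  0.00000000e+00,  0.00000000e+00,
         1.00000000e+00]])}
```

View pics/scene0.png

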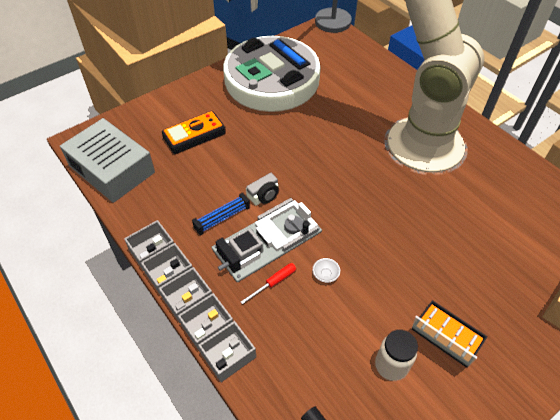

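View pics/top0.png

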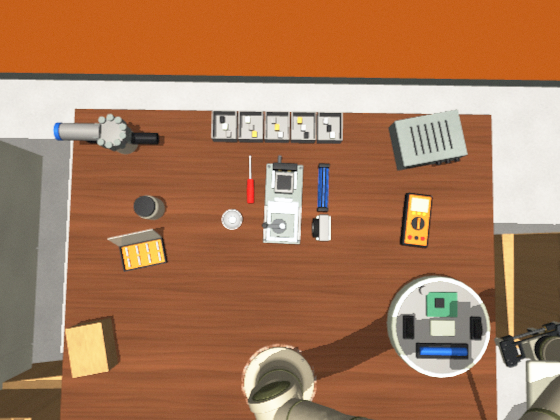

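```bash
cat > h.py <<'E'
import numpy as np, cv2
from cell import monitor, eyes, env
def cam(n,st=None):
    c=eyes.camera_info(n); f=210/np.tan(np.radians(c['fovy']/2))
    if 'mount' in c:
        T=np.eye(4);T[:3,:3]=np.array(st['tcp_rot']);T[:3,3]=st['eef_pos'];M=T@c['mount'];R,p=M[:3,:3],M[:3,3]
    else: R,p=np.array(c['orientation']),np.array(c['position'])
    return f,c['cx'],c['cy'],R,p
def ray(C,u,v):
    f,cx,cy,R,p=C; return p,R@np.array([(u-cx)/f,-(v-cy)/f,-1])
def onz(C,u,v,z):
    p,d=ray(C,u,v); return p+d*(z-p[2])/d[2]
def proj(C,X):
    f,cx,cy,R,p=C; q=R.T@(np.array(X)-p); return cx+f*q[0]/-q[2], cy-f*q[1]/-q[2]
E
python3 - <<'E'
import cv2
p=cv2.imread('pics/top0.png'); cv2.imwrite('pics/topz.png',cv2.resize(p[145:255,210:345],None,fx=5.5,fy=5.4,interpolation=cv2.INTER_CUBIC))
p=cv2.imread('pics/scene0.png'); cv2.imwrite('pics/scz.png',cv2.resize(p[165:290,185:350],None,fx=4.8,fy=4.8,interpolation=cv2.INTER_CUBIC))
E
```

```text
(no output)
```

View pics/topz.png

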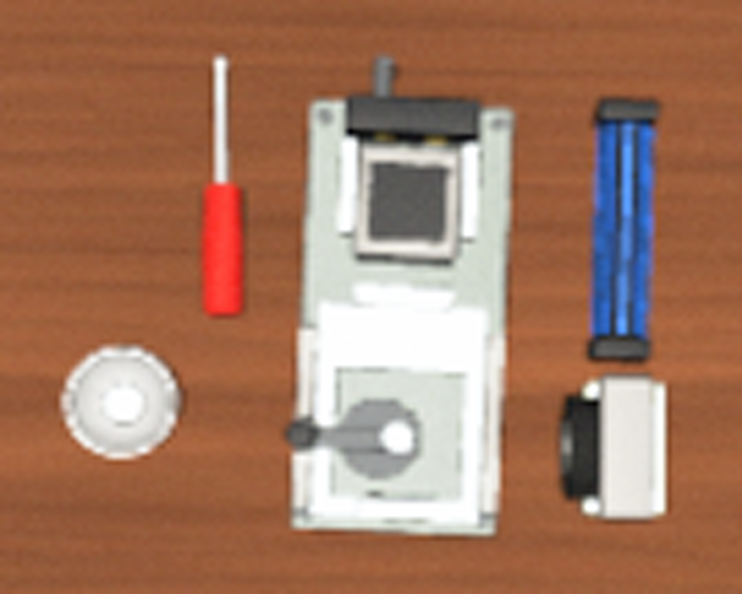

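View pics/scz.png

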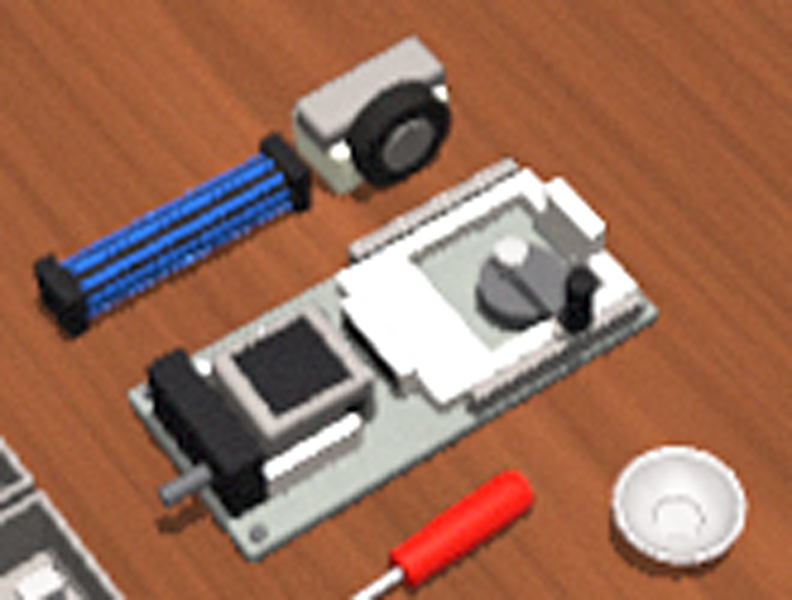

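Run:
```python
from h import *
C=cam('top'); S=cam('scene')
d=lambda x,y:(210+x/5.5-.4,145+y/5.4-.4)
s=lambda x,y:(185+x/4.8-.4,165+y/4.8-.4)
W=[onz(C,*d(*q),12)for q in [(312,100),(512,108),(494,533),(292,527)]]
L=[(220,65),(220,-65),(-60,-65),(-60,65)]
print(np.round(W,1))
for q in [(135,393),(250,558),(656,318)]: print('scene', np.round(onz(S,*s(*q),12),1))
A=np.array(L,float);B=np.array(W)[:,:2]
a=A-A.mean(0);b=B-B.mean(0)
yaw=np.arctan2((a[:,0]*b[:,1]-a[:,1]*b[:,0]).sum(),(a*b).sum());R=np.array([[np.cos(yaw),-np.sin(yaw)],[np.sin(yaw),np.cos(yaw)]])
t=B.mean(0)-R@A.mean(0);print('yaw',yaw,'origin',t,'res',np.round(B-(A@R.T+t),1))
k=onz(C,*d(302,433),84)[:2];print('knob top',k, 'cradle',R.T@(k-t))
k=onz(S,*s(580,275),84)[:2];print('knob scene',k, 'cradle',R.T@(k-t))
for n,q,z in [('dish',(120,402),22),('wheelL',(562,445),33),('driverend',(222,315),20)]:
  print(n,R.T@(onz(C,*d(*q),z)[:2]-t))
st=monitor.state();print(st['time_s'])
```

```text
[[758.   55.2  12. ]
 [754.6 -73.4  12. ]
 [477.1 -64.8  12. ]
 [479.1  63.5  12. ]]
scene [748.9 -69.2  12. ]
scene [757.1  56.7  12. ]
scene [482.6  67.5  12. ]
yaw -0.028654073911202296 origin [537.23806898  -2.57124867] res [[-1.  -0.9]
 [-0.7  0.5]
 [ 1.7  1.1]
 [-0.  -0.7]]
knob top [537.20248186  56.24324739] cradle [-1.72061682 58.78933314]
knob scene [533.68980234  56.23378339] cradle [-5.23158324 58.67923422]
dish [ 15.59363243 176.44421361]
wheelL [  -0.43586544 -103.19183875]
driverend [ 74.778905   114.71791127]
0.15
```

>>> apply_moves([
  [[0,0,0],[3.0,-3.8,0],255],
  [[0,0,0],[3.0,-3.8,0],255],
  [[0,0,0],[3.0,-3.8,0],255],
  [[0,0,0],[3.0,-3.8,0],255],
  [[0,0,0],[3.0,-3.8,0],255],
  [[0,0,0],[3.0,-3.8,0],255],
  [[0,0,0],[3.0,-3.8,0],255],
  [[0,0,0],[3.0,-3.8,0],255],
], newtons=20)

```text
time_s: 1.15
eef_pos: [353.7, -330.2, 218.6]
tcp_rot: [[0.956, 0.294, 0.0], [0.294, -0.956, -0.0], [0.0, 0.0, -1.0]]
ft_force: [0.6, 0.5, -0.1]
finger_gap: 17.7
```

Run:
```python
from h import *
s=monitor.state()
for k in s: print(k,np.round(s[k],3).tolist())
```

```text
time_s 1.15
joint_positions [0.67, 0.314, -0.047, 2.137, 0.023, 0.691, -0.664]
dq [-0.686, -0.182, -0.089, 0.314, 0.029, -0.135, -0.788]
tau [6.819, -47.636, 1.524, -19.862, -0.018, 0.332, 1.36]
eef_pos [353.664, -330.202, 218.645]
tcp_rot [[0.956, 0.294, 0.0], [0.294, -0.956, -0.0], [0.0, 0.0, -1.0]]
ft_force [0.611, 0.464, -0.066]
moment [0.0, -0.059, -0.019]
finger_gap 17.672
```

>>> apply_moves([
  [[0,0,0],[3.4,-4.4,0],255],
  [[0,0,0],[3.4,-4.4,0],255],
  [[0,0,0],[3.4,-4.4,0],255],
  [[0,0,0],[3.4,-4.4,0],255],
  [[0,0,0],[3.4,-4.4,0],255],
  [[0,0,0],[3.4,-4.4,0],255],
  [[0,0,0],[3.4,-4.4,0],255],
  [[0,0,0],[3.4,-4.4,0],255],
])

```text
time_s: 2.15
eef_pos: [510.0, 86.5, 218.6]
tcp_rot: [[0.956, 0.294, 0.0], [0.294, -0.956, -0.0], [0.0, 0.0, -1.0]]
ft_force: [0.6, -0.3, -0.0]
finger_gap: 0.6
```

>>> apply_moves([
  [[0,0,-0.18],[0,0,0],255],
  [[0,0,-0.18],[0,0,0],255],
  [[0,0,-0.18],[0,0,0],255],
  [[0,0,-0.18],[0,0,0],255],
  [[0,0,-0.18],[0,0,0],255],
  [[0,0,-0.18],[0,0,0],255],
  [[0,0,-0.18],[0,0,0],255],
  [[0,0,-0.18],[0,0,0],255],
  [[0,0,-0.18],[0,0,0],255],
  [[0,0,-0.18],[0,0,0],255],
])

```text
time_s: 3.4
eef_pos: [509.5, 84.6, 218.5]
tcp_rot: [[-0.509, 0.861, -0.0], [0.861, 0.509, -0.0], [0.0, -0.0, -1.0]]
ft_force: [-1.9, -0.8, 0.7]
finger_gap: 0.4
```

>>> apply_moves([
  [[0,0,-0.18],[0,0,0],255],
  [[0,0,-0.05],[0,0,0],255],
  [[0,0,0],[0,0,0],255],
])

```text
time_s: 3.78
eef_pos: [509.5, 84.5, 218.4]
tcp_rot: [[-0.687, 0.727, -0.0], [0.727, 0.687, 0.0], [0.0, -0.0, -1.0]]
ft_force: [-1.1, 0.5, -0.1]
finger_gap: 0.4
```

Run:
```python
from h import *
s=monitor.state()
print(s['joint_positions'],s['eef_pos'],s['finger_gap'],s['time_s'])
p,d=eyes.snapshot('wrist'); cv2.imwrite('pics/w1.png',p[:,:,::-1]); np.save('pics/w1.npy',d)
import json; json.dump({k:np.array(v).tolist() for k,v in s.items()},open('w1.json','w'))
```

```text
[ 0.2353623   0.42538574 -0.69232504  2.04241725  0.37561003  0.80015797
  0.07741418] [509.5313761   84.54082684 218.41596404] 0.3908474870402915 3.775
```

View pics/w1.png

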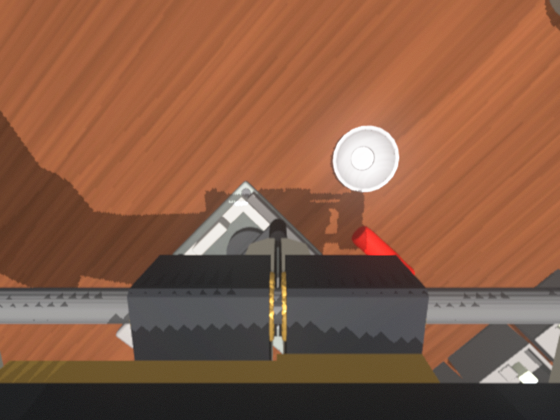

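```bash
python3 - <<'E'
from h import *
import json
s=json.load(open('w1.json'));C=cam('wrist',s);R=np.array(s['tcp_rot']);p=np.array(s['eef_pos'])
for t in [(0,0,0),(7.5,17.5,0),(7.5,-17.5,0),(7.5,17,-40),(7.5,0,-84)]: print(t,np.round(proj(C,p+R@np.array(t)),0))
d=np.load('pics/w1.npy')
for u,v in [(278,228),(278,260),(240,270),(330,270),(278,300),(150,300),(330,340),(245,190),(278,222)]: print(u,v,d[v,u])
E
python3 -c "
import cv2;p=cv2.imread('pics/w1.png');cv2.imwrite('pics/w1z.png',cv2.resize(p[170:370,120:440],None,fx=2.5,fy=2.5,interpolation=cv2.INTER_CUBIC))"
```

```text
(0, 0, 0) [277. 254.]
(7.5, 17.5, 0) [310. 241.]
(7.5, -17.5, 0) [244. 241.]
(7.5, 17, -40) [318. 273.]
(7.5, 0, -84) [276. 340.]
278 228 323.4234
278 260 157.45444
240 270 73.25415
330 270 73.42849
278 300 72.60374
150 300 63.14315
330 340 66.42054
245 190 376.65903
278 222 341.97495
```

View pics/w1z.png

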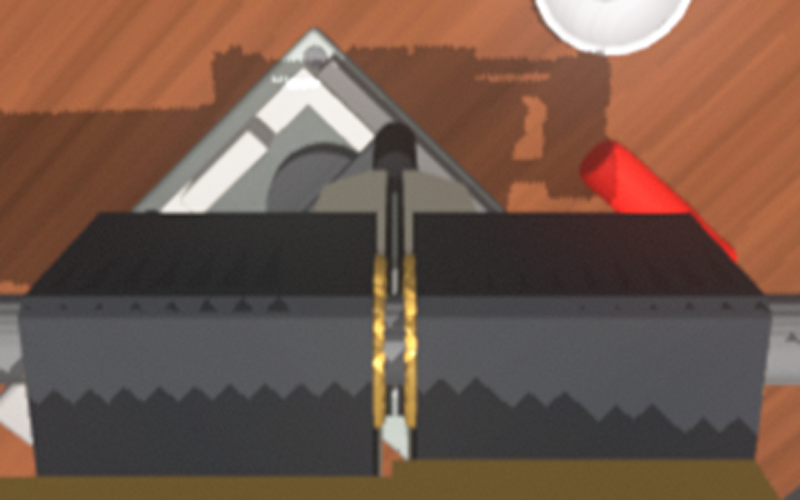

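Run:
```python
from h import *
import json
s=json.load(open('w1.json'));C=cam('wrist',s)
d=np.load('pics/w1.npy')
for v in range(216,234,2): 
  p,r=ray(C,278,v); print(v,np.round(p+r*d[v,278],1))
r=-.0287;R=np.array([[np.cos(r),-np.sin(r)],[np.sin(r),np.cos(r)]]);t=np.array([537.2,-2.6])
print('corner',onz(C,246,181.5,12), 'expected',R@[-60,65]+t,R@[-60,-65]+t)
row=d[222,262:294];print(np.round(row))
```

```text
216 [532.8  61.5  21.5]
218 [532.9  61.4  29.4]
220 [530.6  63.8  49.2]
222 [530.5  63.8  56.9]
224 [530.5  63.8  64.2]
226 [530.2  64.2  72.7]
228 [530.8  63.5  76.1]
230 [530.4  63.8  84.1]
232 [531.5  62.8  85.7]
corner [480.55247761  64.12796058  12.        ] expected [479.08995292  64.09499552] [475.35946509 -65.8514683 ]
[370. 371. 371. 372. 369. 373. 374. 368. 368. 354. 349. 347. 345. 343.
 343. 342. 342. 340. 342. 345. 346. 349. 352. 384. 389. 388. 390. 396.
 401. 400. 399. 401.]
```

>>> apply_moves([
  [[0,0,0],[0,0,4],255],
  [[0,0,0],[0,0,4],255],
  [[0,0,0],[0,0,4],255],
  [[0,0,0],[0,0,2.2],255],
  [[0,0,0],[0,0,1.8],255],
  [[0,0,0],[0,0,0],255],
  [[0,0,0],[-1.0,0.1,0],255],
  [[0,0,0],[-0.6,0,0],255],
  [[0,0,0],[-0.6,0,0],255],
  [[0,0,0],[0,0,0],255],
])

```text
time_s: 5.08
eef_pos: [526.3, 70.7, 59.3]
tcp_rot: [[-0.688, 0.726, 0.002], [0.726, 0.688, 0.003], [0.001, 0.003, -1.0]]
ft_force: [-0.4, 4.4, 0.4]
finger_gap: 0.5
```

Run:
```python
from h import *
s=monitor.state()
print(s['joint_positions'],s['eef_pos'],s['ft_force'],s['time_s'])
p,d=eyes.snapshot('wrist'); cv2.imwrite('pics/w2.png',p[:,:,::-1])
p,d=eyes.snapshot('scene'); cv2.imwrite('pics/s2.png',cv2.resize(p[150:290,185:350,::-1],None,fx=4,fy=4))
```

```text
[ 0.09355472  0.65329202 -0.48312793  2.14880992  0.64977473  0.48182083
 -0.13477744] [526.26353573  70.7229596   59.28856448] [-0.41655322  4.35904503  0.35592127] 5.075
```

View pics/w2.png

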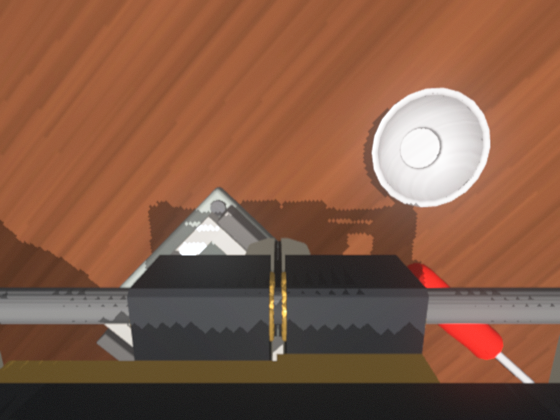

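View pics/s2.png

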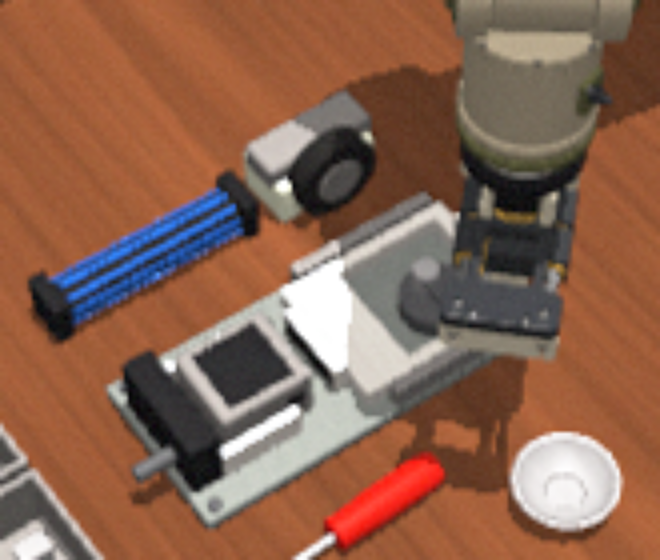

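>>> apply_moves([
  [[0,0,0],[-0.35,0.33,0],255],
  [[0,0,0],[-0.36,0.31,0],255],
  [[0,0,0],[-0.4,0.27,0],255],
  [[0,0,0],[-0.41,0.25,0],255],
  [[0,0,0],[-0.43,0.21,0],255],
  [[0,0,0],[-0.44,0.18,0],255],
  [[0,0,0],[-0.46,0.14,0],255],
  [[0,0,0],[-0.47,0.1,0],255],
  [[0,0,0],[-0.48,0.06,0],255],
  [[0,0,0],[-0.48,0.03,0],255],
])

```text
time_s: 6.42
eef_pos: [568.9, 52.0, 58.9]
tcp_rot: [[-0.688, 0.726, 0.001], [0.726, 0.688, 0.001], [0.0, 0.001, -1.0]]
ft_force: [-1.4, 4.7, 1.4]
finger_gap: 0.1
```

Run:
```python
from h import *
s=monitor.state()
print(s['eef_pos'],s['ft_force'],s['time_s'])
p,d=eyes.snapshot('scene'); cv2.imwrite('pics/s3.png',cv2.resize(p[150:290,185:350,::-1],None,fx=4,fy=4))
```

```text
[568.92426636  51.97849922  58.89521219] [-1.4261507   4.68668902  1.42620252] 6.425
```

View pics/s3.png

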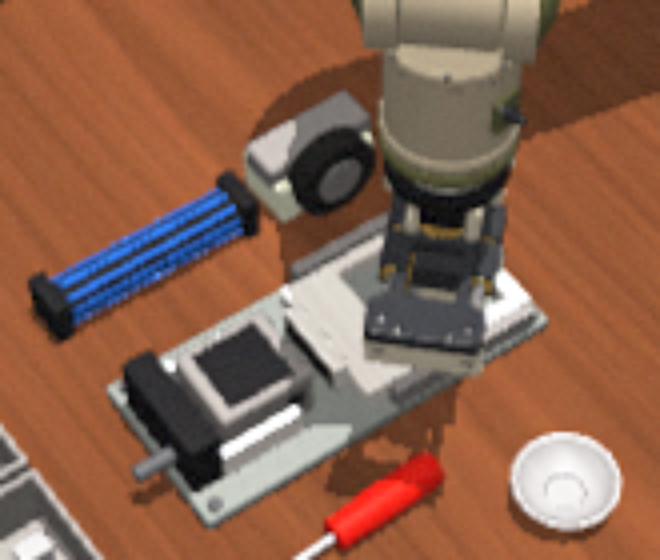

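>>> apply_moves([
  [[0,0,0],[-0.48,-0.02,0],255],
  [[0,0,0],[-0.48,-0.05,0],255],
  [[0,0,0],[-0.47,-0.1,0],255],
  [[0,0,0],[-0.46,-0.13,0],255],
  [[0,0,0],[-0.46,-0.17,0],255],
  [[0,0,0],[-0.44,-0.2,0],255],
  [[0,0,0],[-0.42,-0.24,0],255],
  [[0,0,0],[-0.39,-0.27,0],255],
  [[0,0,0],[-0.37,-0.3,0],255],
  [[0,0,0],[-0.3,-0.28,0],255],
])

```text
time_s: 7.72
eef_pos: [585.1, 7.9, 58.6]
tcp_rot: [[-0.687, 0.726, -0.0], [0.726, 0.687, -0.0], [0.0, -0.0, -1.0]]
ft_force: [-0.8, 2.6, -0.2]
finger_gap: 0.5
```

Run:
```python
from h import *
s=monitor.state()
print(s['eef_pos'],s['ft_force'],s['time_s'])
t=np.array([537.2,-2.6]);r=-.0287;R=np.array([[np.cos(r),-np.sin(r)],[np.sin(r),np.cos(r)]])
q=R.T@(s['eef_pos'][:2]-t)+16.5*np.array([.707,-.707]);print(q,np.hypot(*q),np.arctan2(q[1],q[0]))
```

```text
[585.08880235   7.8819418   58.60380421] [-0.76121455  2.58352649 -0.20091667] 7.725
[59.23379051  0.18634511] 59.23408362088775 0.0031459154894326784
```

>>> apply_moves([
  [[0,0,0],[1.0,0,0],255],
  [[0,0,0],[2.0,0,0],255],
  [[0,0,0],[0,0,-3],255],
  [[0,0,0],[0,0,-5],255],
  [[0,0,0],[4,4,0],255],
  [[0,0,0],[4,4,0],255],
  [[0,0,0],[2,2,0],255],
  [[0,0,0],[0,0,0],255],
])

```text
time_s: 8.72
eef_pos: [567.5, 174.0, 138.7]
tcp_rot: [[-0.69, 0.723, 0.0], [0.723, 0.69, 0.0], [0.0, 0.0, -1.0]]
ft_force: [0.1, -0.8, 0.1]
finger_gap: 0.6
```

Run:
```python
from h import *
s=monitor.state()
print(s['eef_pos'],s['ft_force'],s['time_s'],s['joint_positions'])
p,d=eyes.snapshot('scene'); cv2.imwrite('pics/s4.png',cv2.resize(p[150:290,185:350,::-1],None,fx=4,fy=4,interpolation=cv2.INTER_CUBIC))
p,d=eyes.snapshot('top'); cv2.imwrite('pics/t4.png',cv2.resize(p[145:255,210:345,::-1],None,fx=5.5,fy=5.4,interpolation=cv2.INTER_CUBIC))
```

```text
[567.5203488  174.03168783 138.73971399] [ 0.05255982 -0.84656758  0.14251198] 8.725 [ 0.0133765   0.60771412 -0.60469453  1.95257348  0.50509335  0.73471122
 -0.12984613]
```

View pics/s4.png

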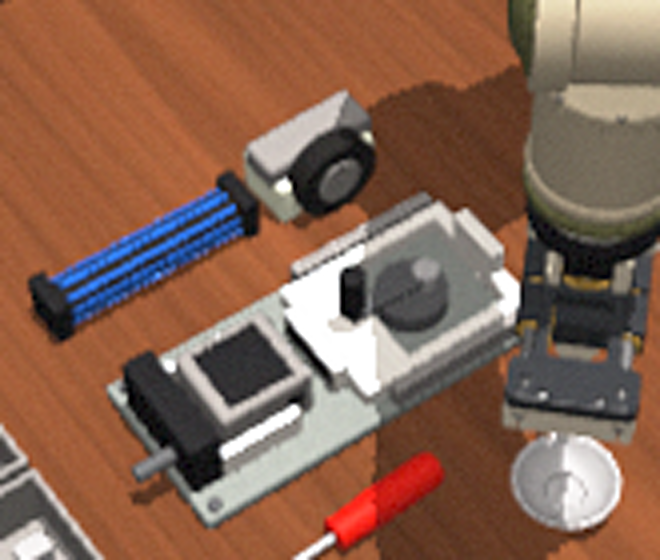

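View pics/t4.png

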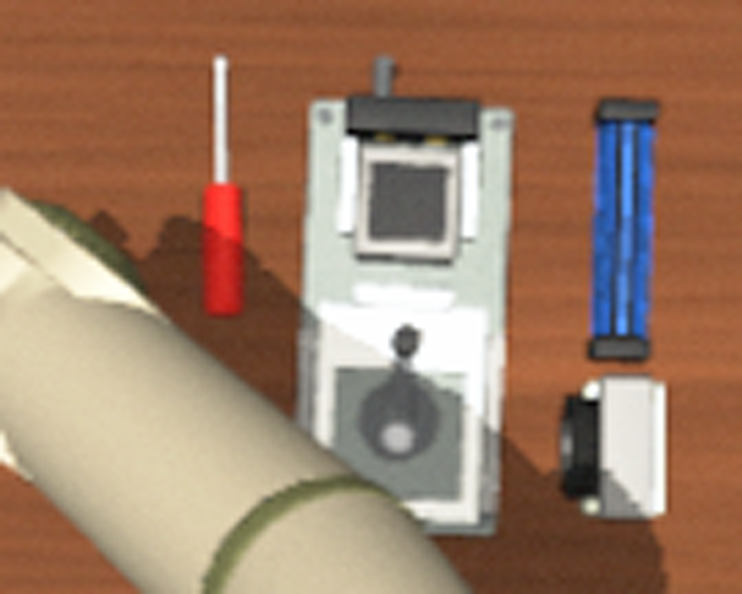

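>>> apply_moves([
  [[0,0,0],[-1.34,-4.9,0],255],
  [[0,0,0],[-1.34,-4.9,0],255],
  [[0,0,0],[-1.34,-4.9,0],255],
  [[0,0,0],[-1.34,-4.9,0],255],
  [[0,0,-0.156],[0,0,0],255],
  [[0,0,-0.156],[0,0,0],255],
  [[0,0,-0.156],[0,0,0],255],
  [[0,0,-0.156],[0,0,0],255],
  [[0,0,-0.156],[0,0,0],255],
  [[0,0,0],[0,0,0],255],
])

```text
time_s: 10.07
eef_pos: [462.3, -4.0, 138.3]
tcp_rot: [[-0.999, 0.036, -0.001], [0.036, 0.999, -0.001], [0.001, -0.001, -1.0]]
ft_force: [1.3, -0.4, -0.5]
finger_gap: 0.5
```

Run:
```python
from h import *
s=monitor.state()
print(s['joint_positions'],s['eef_pos'],s['tcp_rot'][0][0])
C=cam('wrist',s)
p,d=eyes.snapshot('wrist'); cv2.imwrite('pics/w5.png',p[:,:,::-1])
p,d=eyes.snapshot('scene'); cv2.imwrite('pics/s5.png',cv2.resize(p[150:290,185:350,::-1],None,fx=4,fy=4,interpolation=cv2.INTER_CUBIC))
```

```text
[ 0.49048666  0.53882257 -0.84585737  2.22818636  0.68305425  0.6548171
  0.68172782] [462.27776442  -3.99463893 138.32939773] -0.9993389873072339
```

View pics/w5.png

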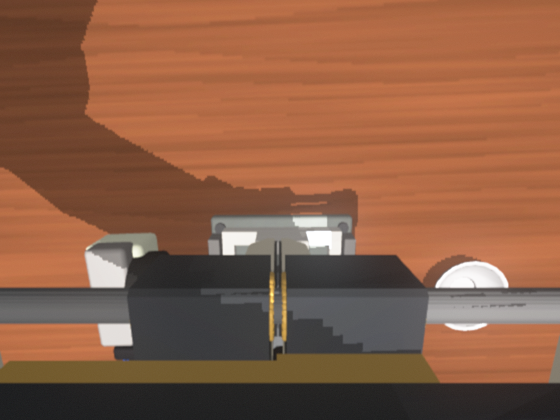

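View pics/s5.png

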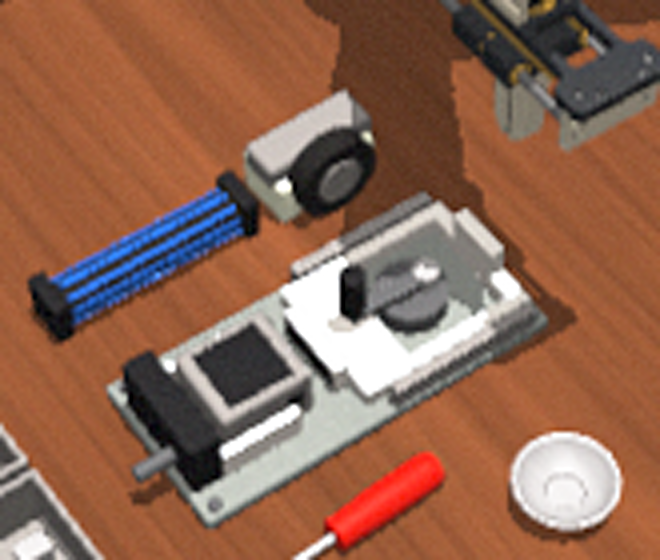

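Run:
```python
from h import *
s=monitor.state(); C=cam('scene'); 
p,d=eyes.snapshot('scene'); print(s['finger_gap'])
p=p[:,:,::-1].copy(); u,v=proj(C,s['eef_pos']); print(u,v); 
q=cv2.resize(p[100:240,250:410],None,fx=5,fy=4.2,interpolation=cv2.INTER_CUBIC); cv2.circle(q,(int((u-250)*5),int((v-100)*4.2)),4,(0,255,0),1); cv2.imwrite('pics/s6.png',q)
```

```text
0.29123961555375577
313.14191079359574 181.91889302161937
```

View pics/s6.png

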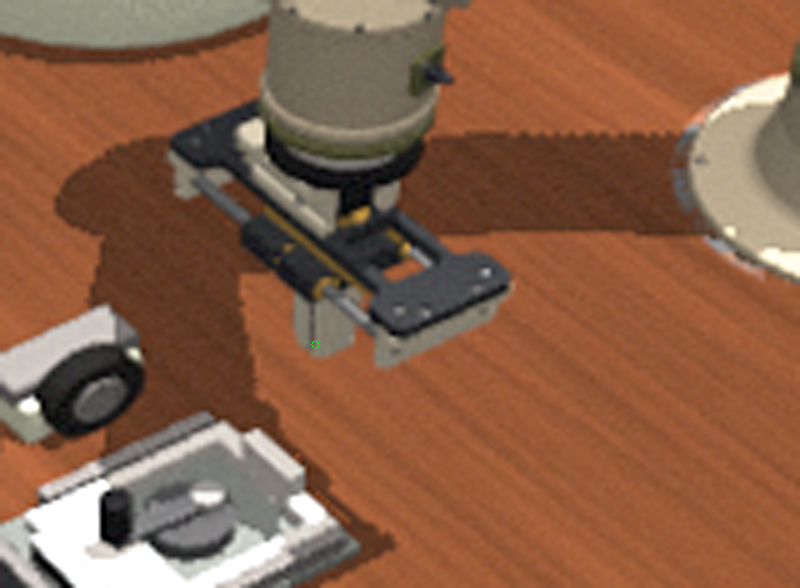

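>>> apply_moves([
  [[0,0,0],[0,0.35,3],255],
  [[0,0,0],[0,0,4],255],
  [[0,0,0],[0,0,4],255],
  [[0,0,0],[0,0,0],255],
  [[0,0,0],[-0.8,0,0],255],
  [[0,0,0],[-0.4,0,0],255],
  [[0,0,0],[-0.3,0,0],255],
  [[0,0,0],[-0.3,0,0],255],
  [[0,0,0],[-0.3,0,0],255],
  [[0,0,0],[0,0,0],255],
])

```text
time_s: 11.48
eef_pos: [484.2, 0.3, 28.6]
tcp_rot: [[-0.999, 0.033, 0.0], [0.033, 0.999, -0.0], [-0.0, -0.0, -1.0]]
ft_force: [-1.0, -0.8, 0.8]
finger_gap: 0.5
```

>>> apply_moves([
  [[0,0,0],[-0.3,0,0],255],
  [[0,0,0],[-0.3,0,0],255],
  [[0,0,0],[-0.3,0,0],255],
  [[0,0,0],[0,0,0],255],
])

```text
time_s: 11.98
eef_pos: [493.3, 0.1, 28.5]
tcp_rot: [[-0.999, 0.033, 0.0], [0.033, 0.999, 0.0], [-0.0, 0.0, -1.0]]
ft_force: [-1.5, -0.7, 0.7]
finger_gap: 0.5
```

Run:
```python
from h import *
s=monitor.state(); print(s['ft_force'],s['moment'])
p,d=eyes.snapshot('scene'); p=p[:,:,::-1]
cv2.imwrite('pics/s7.png',cv2.resize(p[150:290,185:350],None,fx=4.8,fy=4.2,interpolation=cv2.INTER_CUBIC))
```

```text
[-1.47808526 -0.68576359  0.65133216] [-0.17852262  0.18719276 -0.00362863]
```

View pics/s7.png

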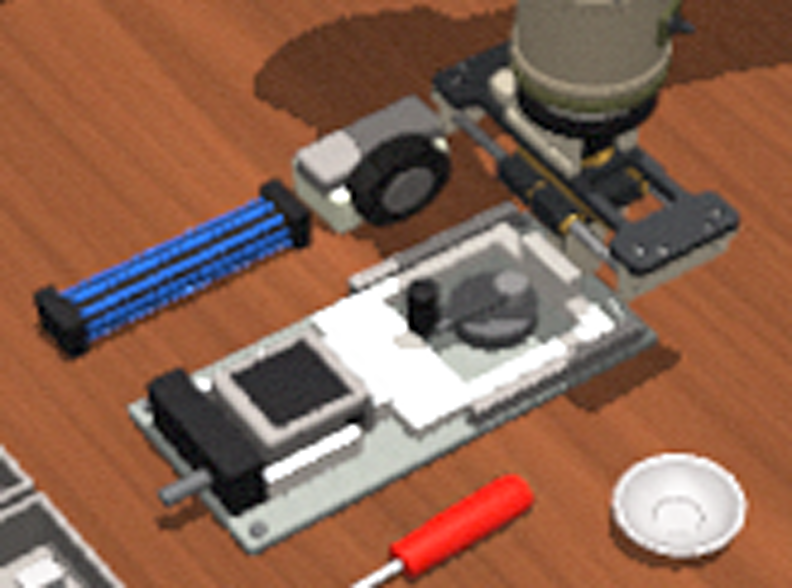

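>>> apply_moves([
  [[0,0,0],[-0.3,0,0],255],
  [[0,0,0],[-0.2,0,0],255],
  [[0,0,0],[-0.2,0,0],255],
  [[0,0,0],[0,0,0],255],
])

```text
time_s: 12.52
eef_pos: [499.7, 0.0, 28.5]
tcp_rot: [[-0.999, 0.033, -0.001], [0.033, 0.999, -0.0], [0.001, -0.0, -1.0]]
ft_force: [-4.5, -0.6, 1.2]
finger_gap: 0.1
```

>>> apply_moves([
  [[0,0,0],[-0.1,0,0],255],
  [[0,0,0],[-0.1,0,0],255],
  [[0,0,0],[0,0,0],255],
])

```text
time_s: 12.9
eef_pos: [500.0, -0.0, 28.5]
tcp_rot: [[-0.999, 0.032, -0.003], [0.032, 0.999, -0.001], [0.003, -0.001, -1.0]]
ft_force: [-9.3, 0.4, 6.6]
finger_gap: 0.6
```

>>> apply_moves([
  [[0,0,0],[-0.15,0,0],255],
  [[0,0,0],[-0.15,0,0],255],
  [[0,0,0],[0,0,0],255],
  [[0,0,0],[0,0,0],255],
])

```text
time_s: 13.4
eef_pos: [500.0, -0.1, 28.5]
tcp_rot: [[-0.999, 0.031, -0.007], [0.031, 1.0, -0.001], [0.007, -0.002, -1.0]]
ft_force: [-19.2, 1.3, 15.4]
finger_gap: 0.7
```

Run:
```python
from h import *
s=monitor.state(); print(s['ft_force'],s['eef_pos'])
p,d=eyes.snapshot('scene'); p=p[:,:,::-1]
cv2.imwrite('pics/s8.png',cv2.resize(p[150:290,185:350],None,fx=4.8,fy=4.2,interpolation=cv2.INTER_CUBIC))
```

```text
[-19.21594971   1.30167083  15.3711748 ] [ 4.99969858e+02 -8.92065275e-02  2.84526931e+01]
```

View pics/s8.png

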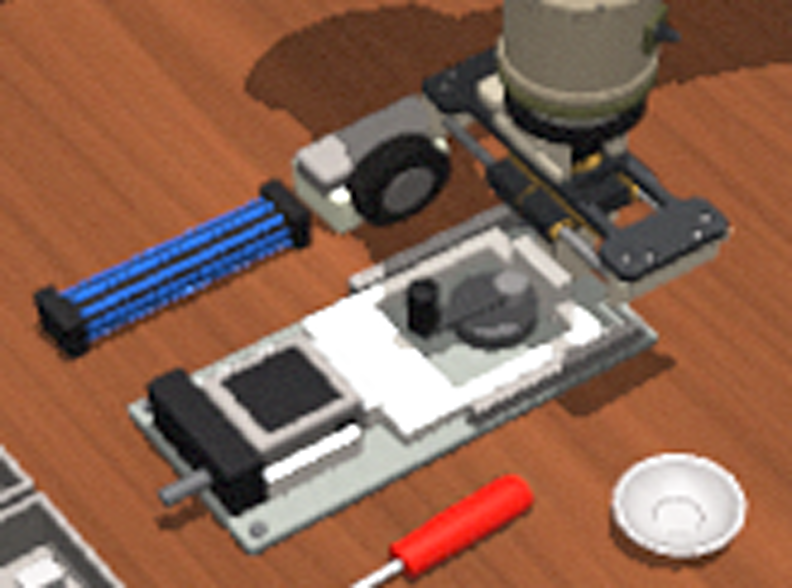

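>>> apply_moves([
  [[0,0,0],[0.5,0,0],255],
  [[0,0,0],[1.5,0,0],255],
  [[0,0,0],[2,0,0],255],
  [[0,0,0],[0,0,-5],255],
  [[0,0,0],[0,0,-6],255],
  [[0,0,0],[0,0,-6],255],
  [[0,0,0],[0,6,0],255],
  [[0,0,0],[0,6,0],255],
  [[0,0,0],[0,6,0],255],
  [[0,0,0],[0,0,0],255],
])

```text
time_s: 14.7
eef_pos: [470.7, 186.8, 199.4]
tcp_rot: [[-1.0, 0.026, 0.003], [0.026, 1.0, 0.004], [-0.003, 0.004, -1.0]]
ft_force: [-0.4, -0.5, -0.3]
finger_gap: 0.2
```

Run:
```python
from h import *
s=monitor.state(); print(s['ft_force'],s['eef_pos'],s['time_s'])
p,d=eyes.snapshot('scene'); p=p[:,:,::-1]
cv2.imwrite('pics/s9.png',cv2.resize(p[150:290,185:350],None,fx=4.8,fy=4.2,interpolation=cv2.INTER_CUBIC))
p,d=eyes.snapshot('top'); cv2.imwrite('pics/t9.png',cv2.resize(p[145:255,210:345,::-1],None,fx=5.5,fy=5.4,interpolation=cv2.INTER_CUBIC))
```

```text
[-0.41983    -0.45162741 -0.32851093] [470.68114463 186.8458274  199.36305045] 14.7
```

View pics/s9.png

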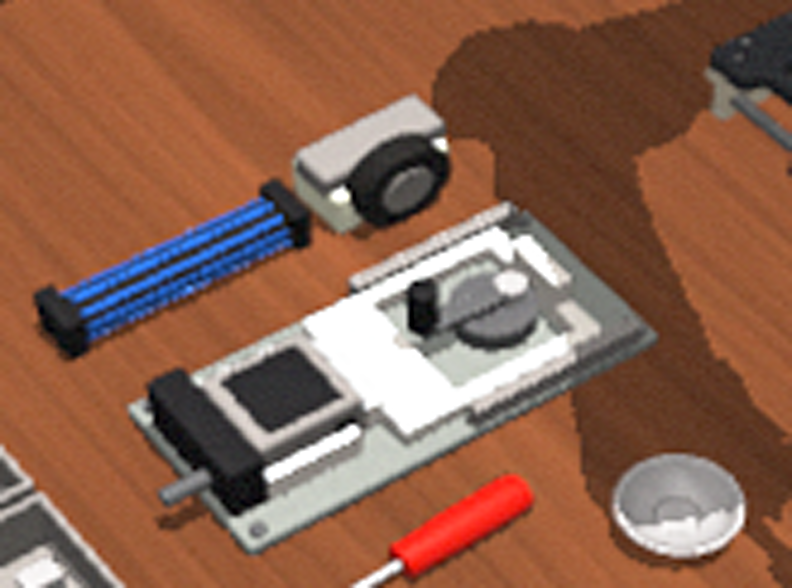

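View pics/t9.png

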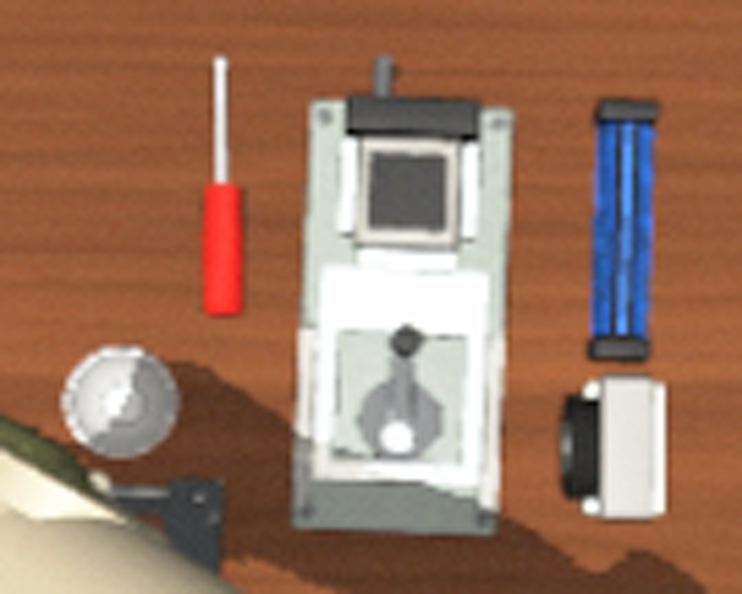

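Run:
```python
from h import *
C=cam('top');d=lambda x,y:(210+x/5.5-.4,145+y/5.4-.4)
t=np.array([537.2,-2.6]);r=-.0287;R=np.array([[np.cos(r),-np.sin(r)],[np.sin(r),np.cos(r)]])
f=lambda q,z:np.round(R.T@(onz(C,*d(*q),z)[:2]-t),1)
print('pack label c',f((407,193),56),'before',f((408,203),56),'rear edge top',f((407,242),56))
print('block top rear edge',f((412,136),62),'knob',f((406,341),84),'pivot',f((397,436),60))
print('slide inner front edge',f((400,330),28),'before',f((400,368),28))
p,_=eyes.snapshot('wrist'); print(monitor.state()['time_s'])
```

```text
pack label c [154.3   1.1] before [148.    0.2] rear edge top [123.1  -0.2]
block top rear edge [189.9  -0.4] knob [58.  -1.9] pivot [-0.1  0.8]
slide inner front edge [69.3  1.4] before [44.8  0.4]
14.85
```

```bash
python3 -c "
from cell import env; print(env.finish_job())"
```

```text
the job is handed in; nothing more can be done
None
```

The battery pack is seated. I pushed the cam's lever round to its low point while the slide was back, then pushed the slide's plate forward until it stopped hard. After that I backed the arm clear and handed the job in at about 15 s. No verdict was reported.

My last checks, from the pictures and the wrist force:
- **Cam:** the knob measured (58, -2) mm in the cradle, which puts the lever about 0.03 rad from straight ahead.
- **Slide:** it measured about 24.5 mm of travel. At the end it did not move further under 19 N, well above the stated slide and pack friction.
- **Pack:** its centre measured x 154.3 mm and y 1.1 mm. The contact block's face read 189.9 mm in the same picture instead of the known 192, so the true pack x is about 156 mm, within the seated range.
- **Bystanders:** the screwdriver, brush roll, wheel unit and dish look unmoved. I did not re-measure the multimeter, bit case or dust cup; the arm's working path stayed well away from them.
- **Disagreement:** the slide stopped with the fingertip about 2 mm short of where I had worked out (world x 500.0 mm instead of 502.2 mm). That is in line with the 2 mm calibration accuracy.

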